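# Load the blue filter module into the screened test box

### The job

Load the blue-faced filter module into the screened test box: set it down and let go of it on the loading tray in front of the opening, then slide it in, blue face outward, until it is fully home against the stop at the back. Then slide the box's door fully shut and let go. Leave the orange module and the other things on the bench where they are.

Things in the scene. Friction and masses are not known exactly. Their poses are not given: they have to be found in the camera images.
- test_box: Low screened box, white walls, pale blue roof, fixed to the bench, placed and turned differently each time. Origin on the bench under the middle of the opening's front plane; x points level into the box, y to the left along its front, z up. Roof and walls begin at x = 0, 130 mm deep, roof top at z = 70 mm. A closed compartment as high continues it to the left (y 42 to 150 mm).
- tray_middle (a point): Middle of the top of the flat dark grey loading tray in front of the opening, 6 mm above the bench: 155 mm long (box x -155 to 0 mm), 96 mm wide, no side rails, and going on level as the floor inside. A thin yellow line marks its outer edge. Axes as the box.
- opening (a point): Centre of the opening, in its front plane (box x = 0, z = 35 mm): 72 mm wide (box y -36 to +36) between 6 mm side walls, 58 mm high (z 6 to 64 mm). Axes as the box.
- back_stop (a point): Middle of the rubber stop at the back of the bay, box x = 117 mm: a 120 mm module that is fully home stands out 3 mm in front of the opening's plane. Axes as the box.
- door (a joint): Sliding door, in m: 0 = shut (panel centred over the opening), 0.082 to 0.095 (limit) = open, parked to the left over the compartment; the start. Grey panel 84 mm wide, z 9 to 66 mm, running along the box's y in front of the box (box x -16 to -10 mm), so it passes only once the module is in. It stays where left; sliding takes about 1 to 2 N.
- door_tab (a point): Centre of the door's yellow pull tab, an upright plate standing out of the panel: 30 mm out (box x -46 to -16 mm), 10 mm thick (along the box's y), 52 mm tall (z 12 to 64 mm). At box y = 30 mm plus the joint value. Axes as the box.
- blue_module_center (a point): Centre (half-way up) of the blue filter module: a metal box 120 mm long (its x), 60 wide (its y), 45 high, 0.25 to 0.5 kg, loose, flat on the bench left or right of the test box, turned up to 0.6 rad. Blue end face and blue band on top at its -x end; the bare +x end goes into the test box first.
- blue_face (a point): Middle of the blue module's blue end face (60 mm from its centre, along its -x). Axes as the module.
- orange_module_center (a point): Centre of a second, similar module with an orange face and band; leave it alone. Lies on the other side of the test box.
- multimeter: Grey handheld meter 160 x 78 x 34 mm lying on the bench; origin at the centre of its underside. Leave alone.
- screwdriver: Screwdriver with a green handle lying on the bench at the right, about along x; origin at its middle, on its underside. Leave alone.
- jar: Small amber jar, 44 mm across, 55 mm tall; origin at the centre of its underside. Leave alone.
- adapter: Brass adapter standing on the bench, 28 mm across, 32 mm tall; origin at the centre of its underside. Leave alone.
- blue_module: The same blue module; this origin is at the centre of its underside, 22.5 mm below its centre. Axes as the module.
There are look-alikes about, which are no part of the job. What is shaped like the blue_module but red is not meant.

How it is judged:
By the outcome, as a careful person would: the job done as asked, in the order asked, and still so for the second after the job is handed in, with the robot touching nothing.
It also fails if it takes over 59 s, if anything falls off the work surface, if the arm or the gripper's body presses on something with over 40 N, if the wrist force passes 120 N, or if a joint passes its speed limit or range.

### The arm

A 7-joint arm with a two-finger parallel gripper is mounted at the origin on the work surface. World frame = base frame: x ahead of the robot, y to its left, z up, the work surface at z = 0. Lengths are in m, angles in rad, forces in N, time in s.
With the tool pointing down it reaches from about 0.4 to 0.85 m from the base axis. Payload 10.4 kg.
Tool frame: the origin (TCP) lies midway between the tips of the shut fingers; the grasp point (between the pads) lies 19 mm behind it (manip.tcp_to_grasp is the distance from the TCP to the grasp point, in m); x points along the fingers, y is the direction in which the jaws open and shut, and the axes are right-handed (so a half turn about x gives the same grasp; the last joint's range is limited). The gripper opens to 85 mm and grips with 20 to 120 N. Pads are 22 mm wide; open, the fingers measure 114 mm over their backs; the gripper's body (76 mm by 85 mm) begins 54 mm behind the grasp point. The pads swing forward as they close: fully open they stand 13 mm farther back than shut.
Start: joints at [-1.286, 0.332, -0.065, 1.46, 0.022, 1.35, -0.088], TCP at [0.189, 0.596, 0.231] pointing down, gripper open.
Joint ranges: [-2.6, 2.6], [-0.5, 2.12], [-1.47, 1.34], [0.16, 2.42], [-1.27, 4.41], [0.06, 2.06], [-2.6, 2.6]. Speed limits (rad/s): [2.22, 2.22, 2.79, 2.79, 3.14, 3.14, 3.14].

### API

Orientations are given as a unit quaternion [x, y, z, w].
In Python, from workcell import monitor, viewer, manip gives the robot as it stands. The module is installed in compiled form; this text tells all that it offers.
- The arm moves only by the tool send_rows, never from a script. Its arguments are lists of equal length, an entry for each row: "grip": the closure in counts, from 0 (fully open) to 255 (shut); "offset": the shift along the tool's x, y, z in mm, a list of three; "twist": the turn about the tool's x in degrees. In form: {"grip": [grip, ...], "offset": [[tx, ty, tz], ...], "twist": [twist, ...]}. A call has exactly 5 rows; each row is the pose to reach, as a shift and turn from the pose commanded when the call began, along the tool's axes at that moment; what a row does not reach only later rows make up. A row lasts 1/12 s, in which the tool goes at most 41.7 mm and 7.16 degrees, less where a joint would pass 70% of its speed; a pose out of reach is approached as far as the arm can. A call with a gripper value outside its range is refused whole. The fingers move at their own pace and stop on an object; "newtons" is the grip in N (left out, the last holds). Time passes only in rows, so rows that repeat a pose let the fingers close, or fill a call up. It gives the time, the measured TCP pose, the force and the opening at its end, in the units of the state.
- monitor.get_obs(): the state, without advancing time (a new reading comes with each control period).
- viewer.camera(name): name is "scene" or "top" or "wrist"; returns (picture, depth): 480x640x3 uint8, blue, green, red; 480x640 float32, m along the optical axis (not along the pixel's ray), 0 where there is no reading.
- viewer.camera_model(name): a dict with "camera_matrix" (3x3 intrinsics, pixels), "R" (3x3) and "t" (3): a world point X has camera coordinates R X + t; the wrist camera has in their place "mount" (4x4, takes a point from camera to tool coordinates, whose origin is the TCP and whose axes are the tool frame's). Camera axes: x right, y down, z forward; pixel columns grow to the right and rows downward; lengths in m; the calibration is good to about 2 mm. The wrist camera is an equidistant fisheye: a pixel r from the principal point sees the ray r / f radians off the axis. A picture is of the moment at which its call begins: read the wrist's pose just before it. camera_model takes no time and is no camera call.
- manip.hand_in(): hands the job in, once; it reports no verdict.
Trained networks look in the newest picture that a camera, given by its name, has taken for a name from the list of things; names that differ only in an ending like _2 or _b are one class to them, and where a whole thing is asked for, a point or a joint stands for the part that bears it (a point fixed in the world has none). Each returns a list of dicts, best first, with "score" (0 to 1); they miss things now and then, are a little off and sometimes report something else, mostly with a low value. They report only what shows in the picture. A call takes as long as a camera call. They do not tell look-alikes from the thing itself.
- viewer.recognise(target, camera): "box" ([left, top, width, height] in pixels, round what is visible of it).
- viewer.regions_of(target, camera): "region" (480x640 bool, what is visible of it) and "box" ([left, top, width, height] in pixels, round what is visible of it).
- viewer.spot_point(target, camera): "position" ([column, row] in pixels: a listed point, or the origin of a listed thing).
The state is a dict: "clock": time; "joint_pos": joint angles; "joint_velocities": joint speeds; "tau": joint torques, N m; "position": TCP position; "ee_rot": TCP orientation; "ft_force": force on the tool from outside, world axes, zero at the start; "torque": the same for the moment, N m; "grip_width": opening from 0.0 (shut) to 1.0 (fully open).
Only numpy, scipy, OpenCV 4.12 (cv2) and the standard library are available. Lean on these libraries where they do the work, as an engineer would, in place of code of your own. Each camera call takes 0.05 s, during which the arm holds its last target.

## Working session

There is one attempt and no reset: what is moved stays moved. The work goes in short steps, Python scripts to look and compute and a tool call to move; the robot and the scene stay as the last step left them, time stands still between calls to the robot, and variables do not carry over. Pictures are saved under pics/ and viewed, and the job is handed in when it is done.

Besides the shell and the picture viewer there is one more tool, called as a command line: name --pt "numbers of a row" for each row, then --argument value for the rest. send_rows: Moves the arm, as the interface text tells. Its arguments: {"type":"object","properties":{"grip":{"type":"array","items":{"type":"number"}},"offset":{"type":"array","items":{"type":"array","items":{"type":"number"}}},"twist":{"type":"array","items":{"type":"number"}},"newtons":{"type":"number"}},"required":["grip","offset","twist"]}

```bash
mkdir -p pics; ls; cat > h.py <<'E'
import numpy as np, cv2
from workcell import monitor, viewer, manip
from scipy.spatial.transform import Rotation as Rot
def cam(n):
    m=viewer.camera_model(n); return m
def px2w(n,c,r,d):
    m=cam(n);K=np.array(m['camera_matrix']);p=np.array([(c-K[0,2])/K[0,0]*d,(r-K[1,2])/K[1,1]*d,d])
    return np.array(m['R']).T@(p-np.array(m['t']))
def px2plane(n,c,r,z):
    m=cam(n);K=np.array(m['camera_matrix']);R=np.array(m['R']);t=np.array(m['t'])
    ray=R.T@np.array([(c-K[0,2])/K[0,0],(r-K[1,2])/K[1,1],1]);o=-R.T@t
    return o+ray*(z-o[2])/ray[2]
def w2px(n,X):
    m=cam(n);K=np.array(m['camera_matrix']);p=np.array(m['R'])@np.array(X)+np.array(m['t']);p=K@p;return p[:2]/p[2]
E
python3 - <<'E'
from h import *
o=monitor.get_obs();print({k:np.round(v,3) for k,v in o.items()})
for n in ['top','scene']:
    im,d=viewer.camera(n);cv2.imwrite(f'pics/{n}1.png',im);np.save(f'{n}d.npy',d);cv2.imwrite(f'{n}.png',im)
    for t in ['blue_module_center','blue_face','door_tab','tray_middle','opening','back_stop','test_box','orange_module_center']:
        print(n,t,[(np.round(x['position']),round(x['score'],2)) for x in viewer.spot_point(t,n)])
    print(d.min(),d.max())
print(manip.tcp_to_grasp, monitor.get_obs()['clock'])
E
```

```text
pics
{'clock': np.float64(0.0), 'joint_pos': array([-1.286,  0.333, -0.065,  1.461,  0.022,  1.35 , -0.088]), 'joint_velocities': array([-0.   ,  0.   ,  0.001, -0.   ,  0.001, -0.001,  0.002]), 'tau': array([ 1.0000e-03, -6.2544e+01,  5.0000e-02, -3.9160e+01,  1.6000e-02,
        1.0000e-02, -0.0000e+00]), 'position': array([0.189, 0.595, 0.231]), 'ee_rot': array([ 0.108,  0.699, -0.109,  0.699]), 'ft_force': array([ 0.09 , -0.049,  1.132]), 'torque': array([-0.001, -0.009,  0.017]), 'grip_width': np.float64(1.001)}
top blue_module_center [(array([518., 289.]), 0.94), (array([399., 284.]), 0.84), (array([406., 350.]), 0.8), (array([353., 198.]), 0.6)]
top blue_face [(array([540., 273.]), 0.87), (array([389., 300.]), 0.76), (array([347., 174.]), 0.72)]
top door_tab [(array([218., 218.]), 0.78), (array([387., 299.]), 0.4)]
top tray_middle [(array([275., 232.]), 0.97)]
top opening [(array([268., 195.]), 0.71)]
top back_stop []
top test_box [(array([270., 203.]), 0.56), (array([160., 214.]), 0.38)]
top orange_module_center [(array([175., 286.]), 0.63), (array([268., 194.]), 0.54)]
0.0 2.4848216
scene blue_module_center [(array([230., 169.]), 0.97), (array([292., 209.]), 0.85), (array([261., 257.]), 0.64), (array([330., 182.]), 0.55)]
scene blue_face [(array([243., 274.]), 0.96), (array([344., 189.]), 0.93), (array([310., 203.]), 0.84), (array([214., 163.]), 0.69)]
scene door_tab [(array([382., 309.]), 0.79)]
scene tray_middle [(array([344., 286.]), 0.88)]
scene opening [(array([324., 295.]), 0.87)]
scene back_stop [(array([288., 328.]), 0.75)]
scene test_box [(array([325., 311.]), 0.62), (array([510., 351.]), 0.37)]
scene orange_module_center [(array([460., 301.]), 0.69)]
0.0 3.9999049
0.0187 0.9
```

View pics/top1.png

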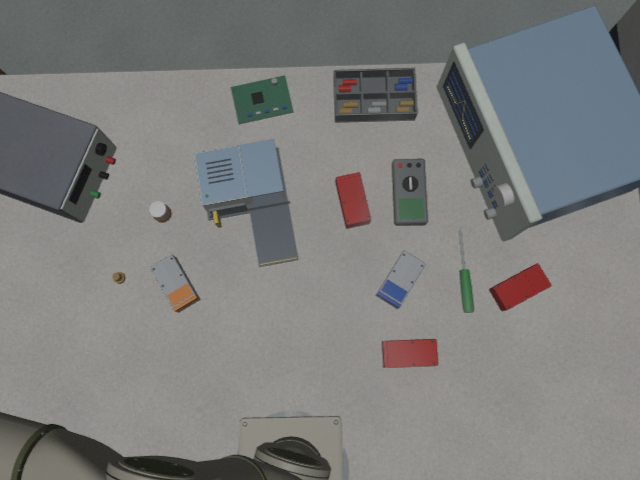

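View pics/scene1.png

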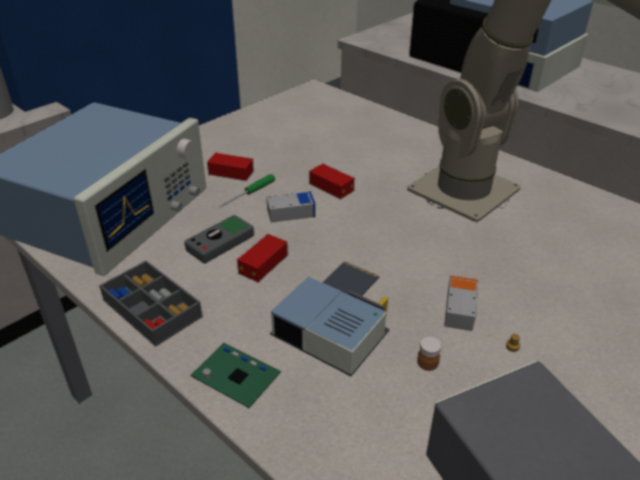

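The top view shows the blue module at about (401,279) with its blue end lower left, the tray at (274,232), the box roof at (240,175), the door tab at (216,216), and the red look-alikes at (353,199), (410,352) and (520,287). Next I'll measure these precisely.

```bash
python3 - <<'E'
from h import *
im=cv2.imread('top.png');d=np.load('topd.npy')
print(px2plane('top',401,279,.045), [px2w('top',c,r,d[r,c]).round(3) for c,r in [(401,279),(392,293),(274,240),(262,180),(225,180),(410,270),(330,300),(276,250)]])
# height map
H,W=d.shape;m=cam('top');K=np.array(m['camera_matrix']);R=np.array(m['R']);t=np.array(m['t'])
u,v=np.meshgrid(np.arange(W),np.arange(H));P=np.stack([(u-K[0,2])/K[0,0]*d,(v-K[1,2])/K[1,1]*d,d],-1)
X=(P-t)@R; np.save('X.npy',X)
def fit(mask,z,name):
    n,l,s,c=cv2.connectedComponentsWithStats(mask.astype(np.uint8))
    i=1+np.argmax(s[1:,4]); cn=max(cv2.findContours((l==i).astype(np.uint8),cv2.RETR_EXTERNAL,cv2.CHAIN_APPROX_NONE)[0],key=cv2.contourArea)[:,0]
    w=np.array([px2plane('top',c,r,z)[:2] for c,r in cn]);(cx,cy),(a,b),an=cv2.minAreaRect((w*1000).astype(np.float32))
    print(name,s[i,4],cx,cy,a,b,an, (cv2.boxPoints(((cx,cy),(a,b),an))).round(1).tolist())
roi=np.zeros((H,W),bool);roi[240:320,365:435]=1
fit(roi&(X[...,2]>.025)&(d>0),.045,'module')
roi=np.zeros((H,W),bool);roi[130:222,190:300]=1
fit(roi&(X[...,2]>.062)&(d>0),.070,'box')
hsv=cv2.cvtColor(im,cv2.COLOR_BGR2HSV)
roi=np.zeros((H,W),bool);roi[195:270,245:302]=1
fit(roi&(hsv[...,2]<90),.006,'tray')
print(np.unique(hsv[200:262:10,255:290:8,2]))
big=cv2.resize(im[120:320,180:450],None,fx=2.9,fy=2.9,interpolation=cv2.INTER_CUBIC);cv2.imwrite('pics/z1.png',big)
E
```

```text
[ 0.41650178 -0.26041487  0.045     ] [array([ 0.416, -0.26 ,  0.046]), array([ 0.385, -0.238,  0.045]), array([0.523, 0.033, 0.003]), array([0.653, 0.055, 0.068]), array([0.655, 0.141, 0.071]), array([ 0.437, -0.282,  0.046]), array([ 0.377, -0.097, -0.006]), array([0.498, 0.028, 0.004])]
module 1388 417.001220703125 -259.16448974609375 60.07503128051758 122.36229705810547 56.4542236328125 [[349.3999938964844, -250.39999389648438], [451.3999938964844, -318.0], [484.6000061035156, -267.8999938964844], [382.6000061035156, -200.3000030517578]]
box 4355 673.570068359375 112.09104919433594 131.90847778320312 191.83401489257812 9.558639526367188 [[592.5999755859375, 195.6999969482422], [624.5, 6.599999904632568], [754.5, 28.5], [722.7000122070312, 217.60000610351562]]
tray 201 618.8849487304688 51.07809829711914 34.151885986328125 108.38687896728516 8.33207893371582 [[594.0999755859375, 102.19999694824219], [609.7999877929688, -5.0], [643.5999755859375, -0.10000000149011612], [627.9000244140625, 107.19999694824219]]
[ 95  96  97  98  99 100 101 102 103 104 107 126 140 144]
```

View pics/z1.png

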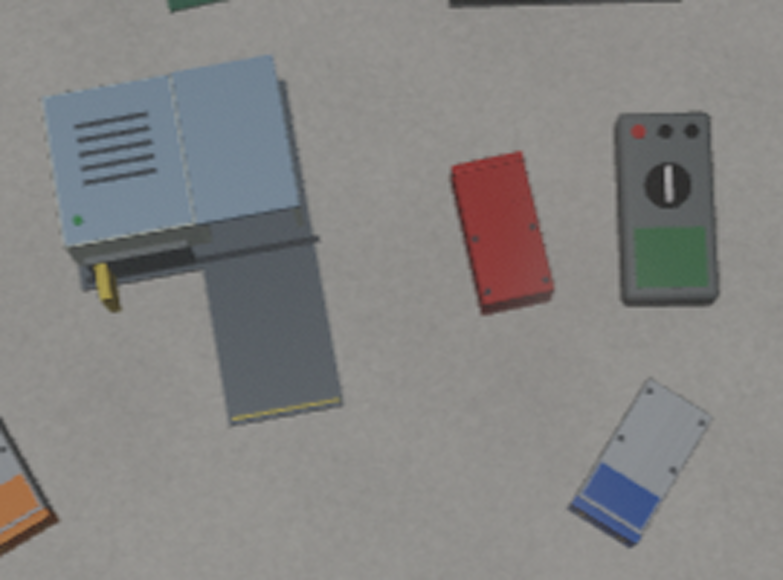

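```bash
cat >> h.py <<'E'
BO=np.array([.6175,.0480]);BY=np.deg2rad(9.56)
def b2w(x,y,z=0,BO=BO,BY=BY):
    c,s=np.cos(BY),np.sin(BY);return np.array([BO[0]+c*x-s*y,BO[1]+s*x+c*y,z])
def go(pos,jaw_deg,o=None):
    "print offset (mm) and twist for TCP pos and jaw-axis yaw (mod 180)"
    o=o or monitor.get_obs();R=Rot.from_quat(o['ee_rot']).as_matrix();p=np.array(o['position'])
    off=R.T@(np.array(pos)-p)*1000
    y=R[:,1];cur=np.degrees(np.arctan2(y[1],y[0]));dy=(jaw_deg-cur+90)%180-90
    # rotation about tool x (down) by +a turns y toward z
    a=-dy
    print('offset',off.round(1),'twist',round(a,1),'or',round(a-180*np.sign(a),1),'| cur jaw',round(cur,1),'toolx',R[:,0].round(3),'pos',p.round(4),'j7',round(o['joint_pos'][6],2),'t',round(o['clock'],2),'w',round(float(o['grip_width']),3),'F',np.round(o['ft_force'],1))
E
python3 - <<'E'
from h import *
X=np.load('X.npy')
for y in (-20,0,20,-55,60,90):
    print(y,[ (x,*[int(1000*q) for q in X[tuple(np.round(w2px('top',b2w(x,y,.01))).astype(int)[::-1])][2:]]) for x in range(-60,5,5)])
im=cv2.imread('top.png')
big=cv2.resize(im[120:280,180:340],None,fx=3.75,fy=3.75,interpolation=cv2.INTER_CUBIC)
def L(p,q,c):
    a=[tuple(int(v) for v in ((w2px('top',s)-[180,120]+.5)*3.75)) for s in (p,q)];cv2.line(big,*a,c,1)
t=.006
L(b2w(-155,-48,0)/1 if 0 else b2w(-.155,-.048,t),b2w(0,-.048,t),(0,0,255));L(b2w(-.155,.048,t),b2w(0,.048,t),(0,0,255));L(b2w(-.155,.048,t),b2w(-.155,-.048,t),(0,0,255))
L(b2w(0,-.042,.07),b2w(0,.150,.07),(0,255,0));L(b2w(.13,-.042,.07),b2w(.13,.150,.07),(0,255,0))
for x in(-.016,-.010):
  L(b2w(x,-.06,.006),b2w(x,.15,.006),(255,0,0)); L(b2w(x,.04,.066),b2w(x,.14,.066),(255,0,255))
for q in(.082,.095): L(b2w(-.046,.03+q,.064),b2w(-.016,.03+q,.064),(255,255,0))
cv2.imwrite('pics/z2.png',big)
go([.417,-.259,.12],-33.5+90)
E
```

```text
Traceback (most recent call last):
IndexError: index -3174 is out of bounds for axis 0 with size 480
```

```bash
python3 - <<'E'
from h import *
X=np.load('X.npy')
for y in (-20,0,20,-55,60,90):
    print(y,[ (x,*[int(1000*q) for q in X[tuple(np.round(w2px('top',b2w(x/1000,y/1000,.01))).astype(int)[::-1])][2:]]) for x in range(-60,5,5)])
im=cv2.imread('top.png')
big=cv2.resize(im[120:280,180:340],None,fx=3.75,fy=3.75,interpolation=cv2.INTER_CUBIC)
def L(p,q,c):
    a=[tuple(int(v) for v in ((w2px('top',s)-[180,120]+.5)*3.75)) for s in (p,q)];cv2.line(big,*a,c,1)
t=.006
L(b2w(-.155,-.048,t),b2w(0,-.048,t),(0,0,255));L(b2w(-.155,.048,t),b2w(0,.048,t),(0,0,255));L(b2w(-.155,.048,t),b2w(-.155,-.048,t),(0,0,255))
L(b2w(0,-.042,.07),b2w(0,.150,.07),(0,255,0));L(b2w(.13,-.042,.07),b2w(.13,.150,.07),(0,255,0))
for x in(-.016,-.010):
  L(b2w(x,-.06,.006),b2w(x,.15,.006),(255,0,0)); L(b2w(x,.04,.066),b2w(x,.14,.066),(255,0,255))
for q in(.082,.095): L(b2w(-.046,.03+q,.064),b2w(-.016,.03+q,.064),(255,255,0))
cv2.imwrite('pics/z2.png',big)
go([.417,-.259,.12],-33.5+90)
E
```

```text
-20 [(-60, 1), (-55, 2), (-50, 7), (-45, 5), (-40, 3), (-35, 8), (-30, 8), (-25, 7), (-20, 5), (-15, 4), (-10, 1), (-5, 6), (0, 10)]
0 [(-60, 0), (-55, 7), (-50, 6), (-45, 4), (-40, 4), (-35, 4), (-30, 9), (-25, 2), (-20, -1), (-15, 5), (-10, 8), (-5, 10), (0, 5)]
20 [(-60, 3), (-55, 9), (-50, 8), (-45, 9), (-40, 6), (-35, 7), (-30, 0), (-25, 4), (-20, 1), (-15, 4), (-10, 3), (-5, 5), (0, 3)]
-55 [(-60, 3), (-55, -3), (-50, 3), (-45, 0), (-40, -4), (-35, -2), (-30, 0), (-25, 0), (-20, -2), (-15, -4), (-10, -6), (-5, 3), (0, 2)]
60 [(-60, 2), (-55, 0), (-50, -4), (-45, 1), (-40, 0), (-35, -3), (-30, -2), (-25, 0), (-20, 1), (-15, 2), (-10, 22), (-5, 36), (0, 57)]
90 [(-60, 0), (-55, 2), (-50, -1), (-45, 0), (-40, -3), (-35, -2), (-30, -1), (-25, 4), (-20, 3), (-15, 4), (-10, 17), (-5, 36), (0, 58)]
offset [ 111.3 -745.5  475.9] twist 15.9 or -164.1 | cur jaw 72.4 toolx [ 0.  0. -1.] pos [0.1894 0.5956 0.2313] j7 -0.09 t 0.9 w 1.0 F [ 0.2  0.1 -1. ]
```

View pics/z2.png

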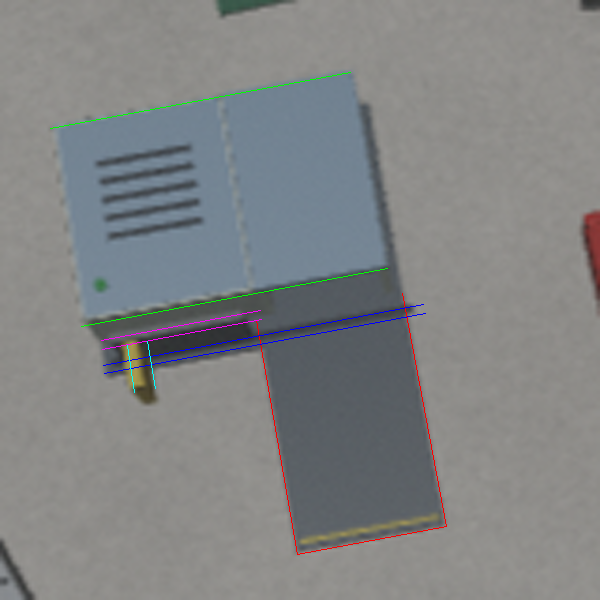

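The overlay fits the picture: the rail is flat, and the tray, roof and tab lines agree. Now I'll move to the module by an arc.

```bash
python3 - <<'E'
from h import *
go([.45,.30,.23],56.5)
E
```

```text
offset [   1.3 -202.8  338. ] twist 15.9 or -164.1 | cur jaw 72.4 toolx [ 0.  0. -1.] pos [0.1894 0.5956 0.2313] j7 -0.09 t 0.9 w 1.0 F [ 0.2  0.1 -1. ]
```

send_rows --grip '[0, 0, 0, 0, 0]' --pt "0 -21 36" --pt "0 -42 72" --pt "0 -63 108" --pt "0 -84 144" --pt "0 -105 178" --twist '[0, 0, 0, 0, 0]'

```text
clock: 1.32
position: [0.3286, 0.4398, 0.2315]
ee_rot: [0.109, 0.699, -0.108, 0.699]
ft_force: [1.2, 0.7, -0.5]
grip_width: 0.999
```

send_rows --grip '[0, 0, 0, 0, 0]' --pt "0 -21 36" --pt "0 -42 72" --pt "0 -63 108" --pt "0 -84 144" --pt "0 -105 170" --twist '[0, 0, 0, 0, 0]'

```text
clock: 1.73
position: [0.4596, 0.2873, 0.2316]
ee_rot: [0.109, 0.698, -0.109, 0.699]
ft_force: [0.9, 0.3, -0.4]
grip_width: 0.997
```

```bash
python3 - <<'E'
from h import *
go([.417,-.259,.15],56.5)
E
```

```text
offset [  81.5 -533.3  125.9] twist 15.7 or -164.3 | cur jaw 72.2 toolx [ 0.001  0.    -1.   ] pos [0.4596 0.2873 0.2316] j7 0.64 t 1.73 w 0.997 F [ 0.9  0.3 -0.4]
```

send_rows --grip '[0, 0, 0, 0, 0]' --pt "0 -38 9" --pt "0 -76 18" --pt "0 -114 27" --pt "0 -152 36" --pt "0 -190 45" --twist '[0, 0, 0, 0, 0]'

```text
clock: 2.15
position: [0.4423, 0.0936, 0.2314]
ee_rot: [0.109, 0.699, -0.108, 0.699]
ft_force: [1.7, 0.2, 0.1]
grip_width: 0.995
```

send_rows --grip '[0, 0, 0, 0, 0]' --pt "0 -38 9" --pt "0 -76 18" --pt "0 -114 27" --pt "0 -152 36" --pt "0 -190 45" --twist '[0, 0, 0, 0, 0]'

```text
clock: 2.57
position: [0.4275, -0.1012, 0.2316]
ee_rot: [0.109, 0.698, -0.108, 0.699]
ft_force: [0.7, -0.2, -0.7]
grip_width: 0.997
```

send_rows --grip '[0, 0, 0, 0, 0]' --pt "15 -31 7" --pt "30 -62 14" --pt "45 -93 21" --pt "60 -124 28" --pt "70 -153 36" --twist '[3, 6, 9, 12, 15.7]'

```text
clock: 2.98
position: [0.415, -0.2577, 0.1605]
ee_rot: [0.204, 0.677, -0.204, 0.677]
ft_force: [0.5, 0.9, 0.7]
grip_width: 1.003
```

```bash
cat > wr.py <<'E'
from h import *
import sys
def fish(name):
    o=monitor.get_obs();im,d=viewer.camera('wrist');m=viewer.camera_model('wrist')
    cv2.imwrite(f'pics/{name}.png',im);np.savez(f'{name}.npz',im=im,d=d,p=o['position'],q=o['ee_rot'],K=m['camera_matrix'],M=m['mount']);return im,d,o
def wray(z,c,r):
    K=z['K'];a=np.array([(c-K[0,2])/K[0,0],(r-K[1,2])/K[1,1]]);th=np.hypot(*a);u=a/max(th,1e-9)
    v=np.array([*(np.sin(th)*u),np.cos(th)]);R=Rot.from_quat(z['q']).as_matrix();M=z['M']
    return R@(M[:3,3])+z['p'],R@M[:3,:3]@v
def wplane(z,c,r,h):
    o,v=wray(z,c,r);return o+v*(h-o[2])/v[2]
def wproj(z,X):
    R=Rot.from_quat(z['q']).as_matrix();p=R.T@(np.array(X)-z['p']);M=z['M'];p=M[:3,:3].T@(p-M[:3,3])
    th=np.arctan2(np.hypot(p[0],p[1]),p[2]);u=p[:2]/max(np.hypot(p[0],p[1]),1e-9);K=z['K'];return np.array([K[0,2]+K[0,0]*th*u[0],K[1,2]+K[1,1]*th*u[1]])
def quad(n,z,X,col=(0,255,0)):
    pts=np.array([wproj(z,x) for x in X]).round().astype(int);cv2.polylines(n,[pts],True,col,1)
E
python3 - <<'E'
from wr import *
im,d,o=fish('w1');go([.417,-.259,.03],56.5)
z=np.load('w1.npz');i=im.copy()
quad(i,z,[[.3494,-.2504,.045],[.4514,-.318,.045],[.4846,-.2679,.045],[.3826,-.2003,.045]])
cv2.imwrite('pics/w1b.png',i)
E
```

```text
offset [129.4   5.3   0.8] twist -0.6 or 179.4 | cur jaw 55.9 toolx [-0.001 -0.002 -1.   ] pos [ 0.4135 -0.2626  0.1594] j7 1.52 t 3.03 w 0.998 F [-4.5 -2.1 -0.8]
```

View pics/w1b.png

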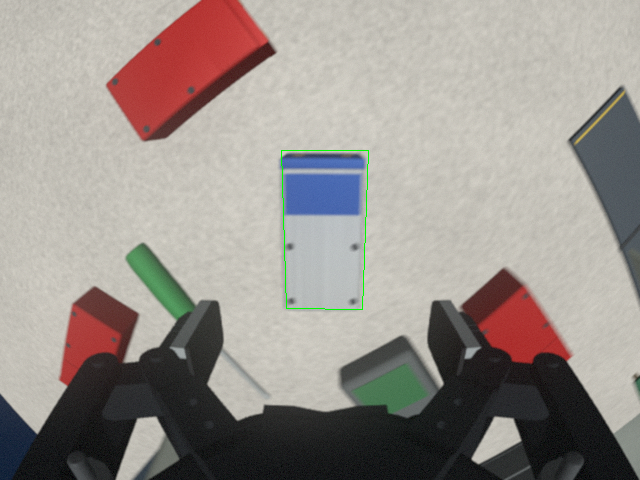

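send_rows --grip '[0, 0, 0, 0, 0]' --pt "30 3 0" --pt "60 4 0" --pt "90 4 0" --pt "120 4 0" --pt "130 4 0" --twist '[-0.5, -0.5, -0.5, -0.5, -0.5]'

```text
clock: 3.45
position: [0.4162, -0.2516, 0.028]
ee_rot: [0.2, 0.68, -0.2, 0.677]
ft_force: [-1.2, 0.5, -0.8]
grip_width: 1.002
```

```bash
python3 - <<'E'
from wr import *
im,d,o=fish('w2');go([.417,-.259,.011],56.5)
E
```

```text
offset [17.1 -5.6  4.8] twist 0.7 or -179.3 | cur jaw 57.2 toolx [-0.005  0.001 -1.   ] pos [ 0.4161 -0.2517  0.0281] j7 1.69 t 3.5 w 0.996 F [-0.9  1.1 -0.8]
```

View pics/w2.png

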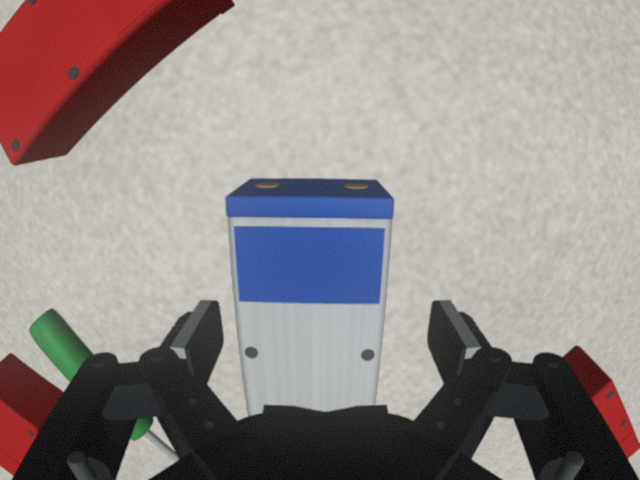

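The module sits between the open pads, blue end up in the picture at (310,260) and the pads centred at 325. I'll shift about 5 mm sideways, go down and grip.

send_rows --grip '[0, 0, 0, 0, 0]' --pt "0 -5 5" --pt "8 -5 5" --pt "17 -5 5" --pt "17 -5 5" --pt "17 -5 5" --twist '[0.7, 0.7, 0.7, 0.7, 0.7]'

```text
clock: 3.92
position: [0.4197, -0.2595, 0.0144]
ee_rot: [0.204, 0.677, -0.204, 0.677]
ft_force: [0.5, 0.0, 0.3]
grip_width: 1.001
```

send_rows --grip '[255, 255, 255, 255, 255]' --pt "0 0 0" --pt "0 0 0" --pt "0 0 0" --pt "0 0 0" --pt "0 0 0" --twist '[0, 0, 0, 0, 0]' --newtons 50

```text
clock: 4.33
position: [0.42, -0.2599, 0.015]
ee_rot: [0.204, 0.677, -0.204, 0.677]
ft_force: [-1.5, 0.8, 6.1]
grip_width: 0.695
```

```bash
python3 - <<'E'
from wr import *
im,d,o=fish('w3');go([.417,-.259,.18],56.5)
E
```

```text
offset [-165.    -0.9   -2.8] twist -0.0 or 180.0 | cur jaw 56.5 toolx [ 0.001 -0.    -1.   ] pos [ 0.42   -0.2598  0.015 ] j7 1.72 t 4.38 w 0.694 F [-1.8  0.3  6. ]
```

View pics/w3.png

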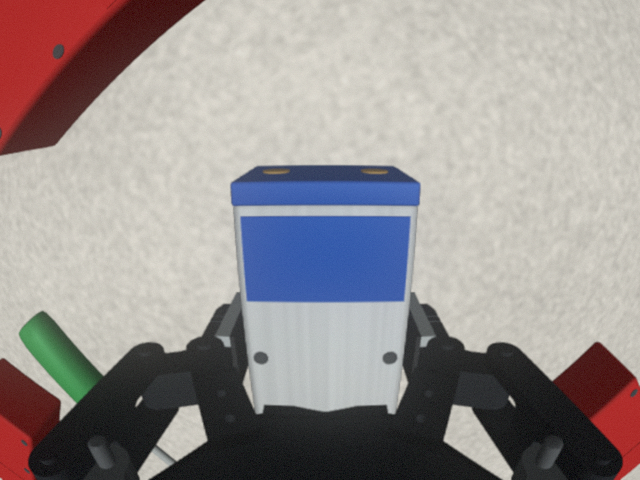

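send_rows --grip '[255, 255, 255, 255, 255]' --pt "-15 0 0" --pt "-40 0 0" --pt "-70 0 0" --pt "-95 0 0" --pt "-110 0 0" --twist '[0, 0, 0, 0, 0]'

```text
clock: 4.8
position: [0.4202, -0.26, 0.1267]
ee_rot: [0.204, 0.676, -0.204, 0.678]
ft_force: [1.4, -0.2, -3.4]
grip_width: 0.691
```

```bash
python3 - <<'E'
from wr import *
print(b2w(-.077,0));go(b2w(-.077,0,.125),99.56)
E
```

```text
[0.54156936 0.03521181 0.        ]
offset [  2.  313.2 -62.1] twist -43.1 or 136.9 | cur jaw 56.4 toolx [ 0.002 -0.    -1.   ] pos [ 0.4202 -0.26    0.1267] j7 1.57 t 4.8 w 0.691 F [ 1.4 -0.2 -3.4]
```

send_rows --grip '[255, 255, 255, 255, 255]' --pt "0 31 -6" --pt "0 62 -12" --pt "0 93 -18" --pt "0 124 -24" --pt "0 156 -31" --twist '[0, 0, 0, 0, 0]'

```text
clock: 5.22
position: [0.48, -0.111, 0.1244]
ee_rot: [0.204, 0.677, -0.204, 0.677]
ft_force: [0.1, -1.0, -3.0]
grip_width: 0.689
```

send_rows --grip '[255, 255, 255, 255, 255]' --pt "0 33 -6" --pt "0 67 -13" --pt "0 100 -20" --pt "0 130 -27" --pt "0 157 -31" --twist '[-7, -14, -21, -28, -35]'

```text
clock: 5.63
position: [0.5407, 0.0382, 0.1241]
ee_rot: [-0.012, 0.707, 0.012, 0.707]
ft_force: [-0.0, 0.1, -3.5]
grip_width: 0.695
```

```bash
python3 - <<'E'
from wr import *
print(b2w(-.077,0));go(b2w(-.077,0,.06),99.56)
E
```

```text
[0.54156936 0.03521181 0.        ]
offset [64.1 -3.1  0.8] twist -7.7 or 172.3 | cur jaw 91.9 toolx [-0.001  0.001 -1.   ] pos [0.5407 0.0382 0.1241] j7 1.57 t 5.63 w 0.695 F [-0.   0.1 -3.5]
```

send_rows --grip '[255, 255, 255, 255, 255]' --pt "15 -3 1" --pt "35 -3 1" --pt "55 -3 1" --pt "64 -3 1" --pt "64 -3 1" --twist '[-5, -7.5, -7.5, -7.5, -7.5]'

```text
clock: 6.05
position: [0.5402, 0.0324, 0.0583]
ee_rot: [-0.055, 0.706, 0.055, 0.704]
ft_force: [-0.9, -0.4, -2.8]
grip_width: 0.69
```

```bash
python3 - <<'E'
from wr import *
im,d,o=fish('w4');go(b2w(-.077,0,.03),99.56)
z=np.load('w4.npz');i=im.copy()
quad(i,z,[b2w(-.155,-.048,.006),b2w(-.155,.048,.006),b2w(-.0,.048,.006),b2w(-.0,-.048,.006)])
cv2.imwrite('pics/w4b.png',i)
im,d=viewer.camera('top');cv2.imwrite('top2.png',im)
big=cv2.resize(im[120:280,180:340],None,fx=3.75,fy=3.75,interpolation=cv2.INTER_CUBIC);cv2.imwrite('pics/z4.png',big)
E
```

```text
offset [29.8  2.8  0.8] twist -0.6 or 179.4 | cur jaw 98.9 toolx [-0.002 -0.001 -1.   ] pos [0.5412 0.0324 0.0598] j7 1.74 t 6.1 w 0.69 F [ 0.8  0.3 -2.8]
```

View pics/w4b.png

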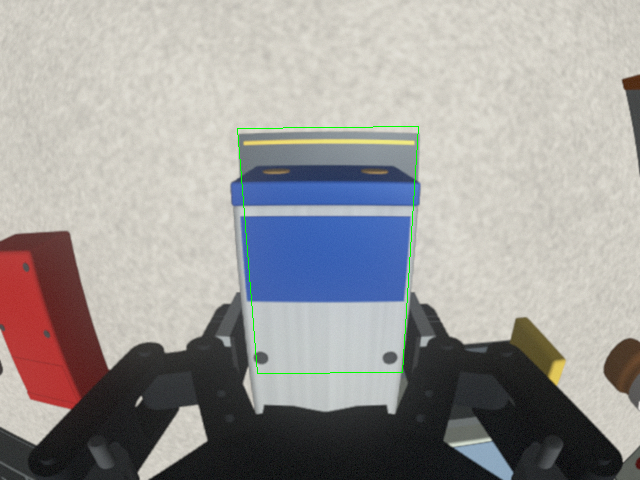

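View pics/z4.png

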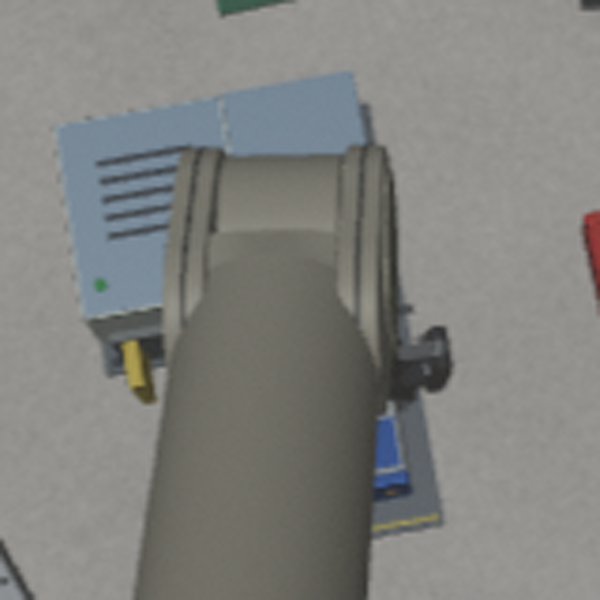

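send_rows --grip '[255, 255, 255, 255, 255]' --pt "10 2 1" --pt "20 2 1" --pt "28 2 1" --pt "34 2 1" --pt "38 2 1" --twist '[-0.6, -0.6, -0.6, -0.6, -0.6]'

```text
clock: 6.57
position: [0.5421, 0.0346, 0.0212]
ee_rot: [-0.059, 0.705, 0.059, 0.704]
ft_force: [-1.0, 0.3, -3.5]
grip_width: 0.696
```

send_rows --grip '[255, 255, 255, 255, 255]' --pt "0 0 0" --pt "0 0 0" --pt "0.5 0 0" --pt "0.5 0 0" --pt "0.5 0 0" --twist '[0, 0, 0, 0, 0]'

```text
clock: 6.98
position: [0.5428, 0.0348, 0.0219]
ee_rot: [-0.059, 0.705, 0.059, 0.705]
ft_force: [0.2, -0.1, -2.3]
grip_width: 0.694
```

```bash
python3 - <<'E'
from wr import *
im,d,o=fish('w5');go(b2w(-.077,0,.021),99.56)
E
```

```text
offset [ 0.9  0.7 -1. ] twist 0.0 or -180.0 | cur jaw 99.6 toolx [ 0.  0. -1.] pos [0.5427 0.0347 0.0219] j7 1.77 t 7.03 w 0.694 F [-0.2 -0.5 -2.2]
```

View pics/w5.png

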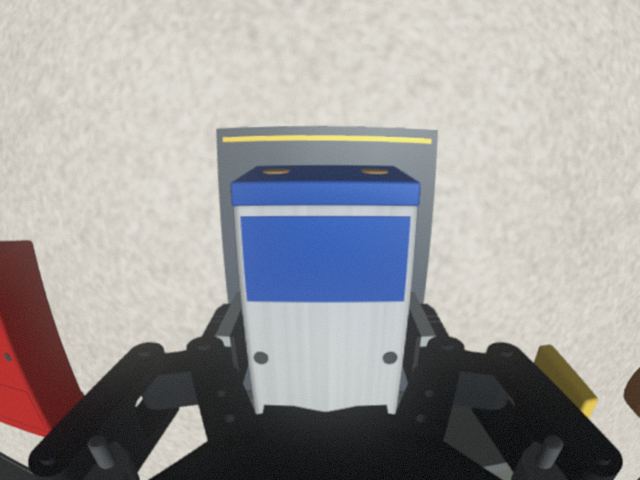

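Module is centred over the tray (tray 217–437, module 232–419). I'll lower the last millimetre, let go and rise.

send_rows --grip '[255, 255, 255, 0, 0]' --pt "0.5 0.5 0" --pt "1 0.5 0" --pt "1 0.5 0" --pt "1 0.5 0" --pt "1 0.5 0" --twist '[0, 0, 0, 0, 0]'

```text
clock: 7.45
position: [0.5429, 0.0353, 0.021]
ee_rot: [-0.059, 0.704, 0.059, 0.705]
ft_force: [-0.7, -0.1, -0.1]
grip_width: 0.951
```

send_rows --grip '[0, 0, 0, 0, 0]' --pt "0 0 0" --pt "0 0 0" --pt "-20 0 0" --pt "-50 0 0" --pt "-80 0 0" --twist '[0, 0, 0, 0, 0]'

```text
clock: 7.87
position: [0.5419, 0.0349, 0.1012]
ee_rot: [-0.059, 0.705, 0.059, 0.704]
ft_force: [-0.3, -0.0, 0.7]
grip_width: 1.0
```

```bash
python3 - <<'E'
from wr import *
im,d,o=fish('w6');go(b2w(-.17,0,.10),99.56)
z=np.load('w6.npz');i=im.copy()
quad(i,z,[b2w(-.155,-.048,.006),b2w(-.155,.048,.006),b2w(-.0,.048,.006),b2w(-.0,-.048,.006)])
quad(i,z,[b2w(-.14,-.030,.051),b2w(-.14,.030,.051),b2w(-.02,.030,.051),b2w(-.02,-.030,.051)])
cv2.imwrite('pics/w6b.png',i)
E
```

```text
offset [  6.9   0.7 -96.8] twist -0.1 or 179.9 | cur jaw 99.5 toolx [ 0.007  0.001 -1.   ] pos [0.5454 0.035  0.1075] j7 1.72 t 7.92 w 0.999 F [4.7 0.4 5.2]
```

View pics/w6b.png

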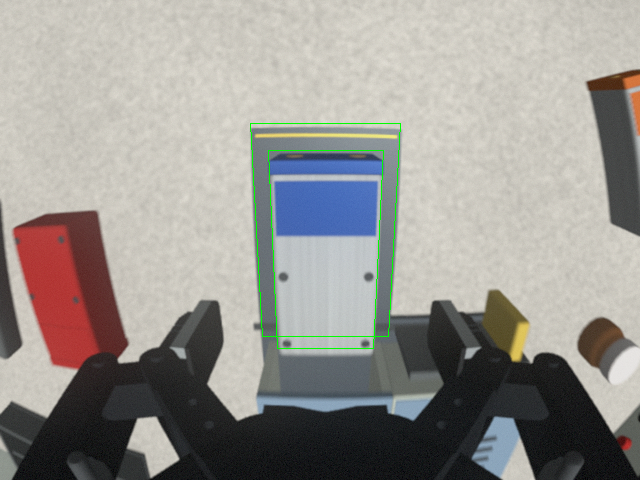

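send_rows --grip '[170, 170, 170, 170, 170]' --pt "0 0 -20" --pt "0 0 -45" --pt "0 0 -70" --pt "0 0 -98" --pt "0 0 -98" --twist '[0, 0, 0, 0, 0]' --newtons 30

```text
clock: 8.33
position: [0.4416, 0.0179, 0.1]
ee_rot: [-0.058, 0.706, 0.059, 0.704]
ft_force: [0.4, -0.4, -0.5]
grip_width: 0.333
```

```bash
python3 - <<'E'
from wr import *
im,d,o=fish('w7');go(b2w(-.17,0,.024),99.56)
E
```

```text
offset [76.7 -0.1  5.9] twist -0.0 or 180.0 | cur jaw 99.5 toolx [-0.001  0.002 -1.   ] pos [0.4441 0.0187 0.1007] j7 1.63 t 8.38 w 0.333 F [0.4 0.4 0.5]
```

View pics/w7.png

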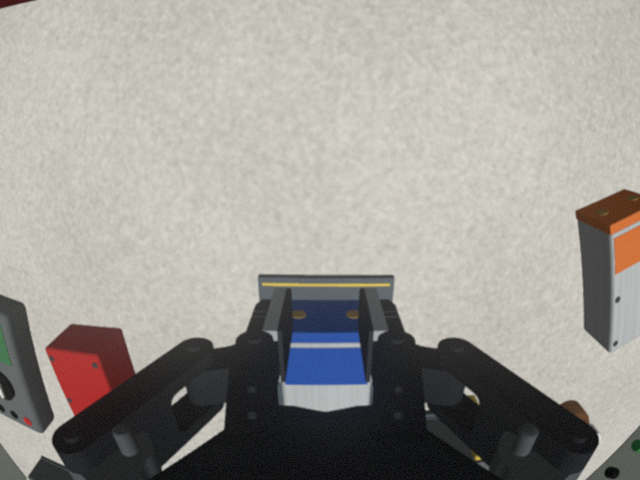

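send_rows --grip '[170, 170, 170, 170, 170]' --pt "20 0 0" --pt "45 0 0" --pt "65 0 0" --pt "76 0 0" --pt "76 0 0" --twist '[0, 0, 0, 0, 0]'

```text
clock: 8.8
position: [0.4451, 0.0187, 0.0228]
ee_rot: [-0.059, 0.706, 0.059, 0.704]
ft_force: [0.0, 1.0, 0.3]
grip_width: 0.331
```

```bash
python3 - <<'E'
from wr import *
go(b2w(-.1,0,.024),99.56);go(b2w(-.014,0,.024),99.56)
E
```

```text
offset [-1.5  0.3 74.8] twist 0.0 or -180.0 | cur jaw 99.6 toolx [-0.003 -0.002 -1.   ] pos [0.4451 0.0187 0.0228] j7 1.71 t 8.8 w 0.331 F [0.  1.  0.3]
offset [ -1.7   0.2 160.8] twist 0.0 or -180.0 | cur jaw 99.6 toolx [-0.003 -0.002 -1.   ] pos [0.4451 0.0187 0.0228] j7 1.71 t 8.8 w 0.331 F [0.  1.  0.3]
```

send_rows --grip '[170, 170, 170, 170, 170]' --pt "-1 0 12" --pt "-1 0 24" --pt "-1 0 34" --pt "-1 0 44" --pt "-1 0 54" --twist '[0, 0, 0, 0, 0]'

```text
clock: 9.22
position: [0.4998, 0.028, 0.0261]
ee_rot: [-0.059, 0.705, 0.059, 0.704]
ft_force: [-4.2, -0.2, 3.3]
grip_width: 0.339
```

send_rows --grip '[170, 170, 170, 170, 170]' --pt "0 0 8" --pt "0 0 16" --pt "0 0 24" --pt "0 0 32" --pt "0 0 40" --twist '[0, 0, 0, 0, 0]'

```text
clock: 9.63
position: [0.5393, 0.0347, 0.0258]
ee_rot: [-0.059, 0.705, 0.059, 0.705]
ft_force: [-4.1, -1.2, 2.8]
grip_width: 0.333
```

```bash
python3 - <<'E'
from wr import *
im,d,o=fish('w8');go(b2w(-.014,0,.024),99.56)
im,d=viewer.camera('top')
big=cv2.resize(im[120:280,180:340],None,fx=3.75,fy=3.75,interpolation=cv2.INTER_CUBIC);cv2.imwrite('pics/z8.png',big)
E
```

```text
offset [ 2.1 -0.  63.7] twist 0.0 or -180.0 | cur jaw 99.6 toolx [ 0.002  0.    -1.   ] pos [0.5409 0.0351 0.026 ] j7 1.77 t 9.68 w 0.33 F [1.  1.6 0.2]
```

View pics/w8.png

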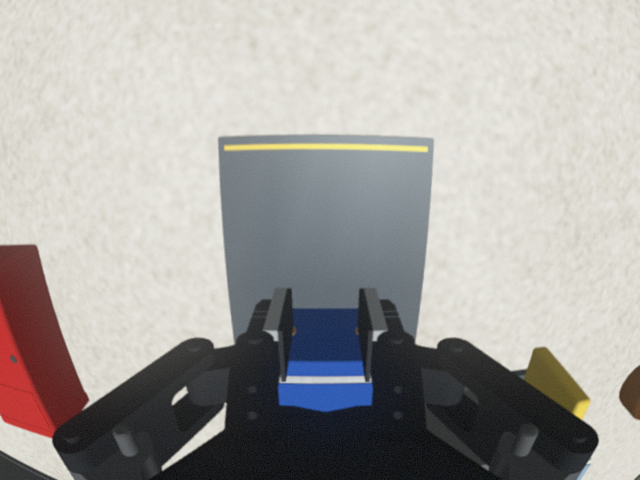

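View pics/z8.png

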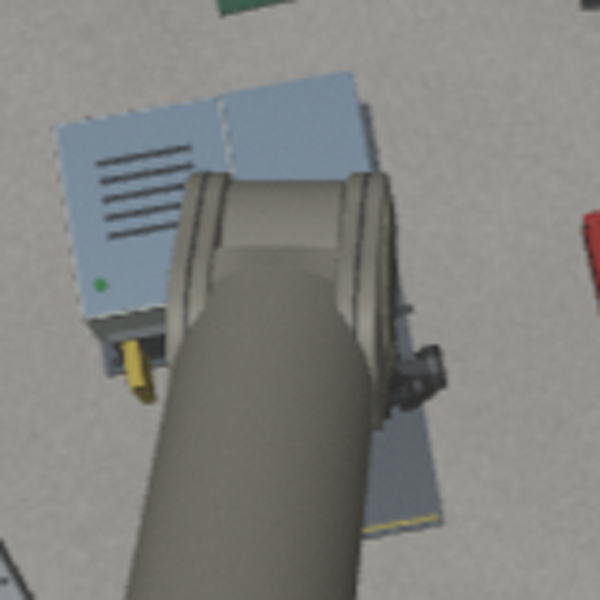

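Pushing straight: the module sits centred on the tray at (325,340). Carrying on, more slowly near the end.

send_rows --grip '[170, 170, 170, 170, 170]' --pt "1 0 8" --pt "1 0 16" --pt "1 0 24" --pt "1 0 32" --pt "1 0 40" --twist '[0, 0, 0, 0, 0]'

```text
clock: 10.15
position: [0.5789, 0.0414, 0.0247]
ee_rot: [-0.059, 0.705, 0.059, 0.705]
ft_force: [-1.8, -0.4, -1.3]
grip_width: 0.336
```

send_rows --grip '[170, 170, 170, 170, 170]' --pt "0 0 4" --pt "0 0 8" --pt "0 0 12" --pt "0 0 16" --pt "0 0 18" --twist '[0, 0, 0, 0, 0]'

```text
clock: 10.57
position: [0.5963, 0.0443, 0.0248]
ee_rot: [-0.059, 0.705, 0.059, 0.705]
ft_force: [-3.4, -0.4, 1.7]
grip_width: 0.338
```

```bash
python3 - <<'E'
from wr import *
im,d,o=fish('w9');go(b2w(-.014,0,.024),99.56)
E
```

```text
offset [0.9 0.2 7.3] twist 0.0 or -180.0 | cur jaw 99.6 toolx [ 0.001  0.    -1.   ] pos [0.5965 0.0443 0.0248] j7 1.79 t 10.62 w 0.333 F [ 0.   0.2 -0.4]
```

View pics/w9.png

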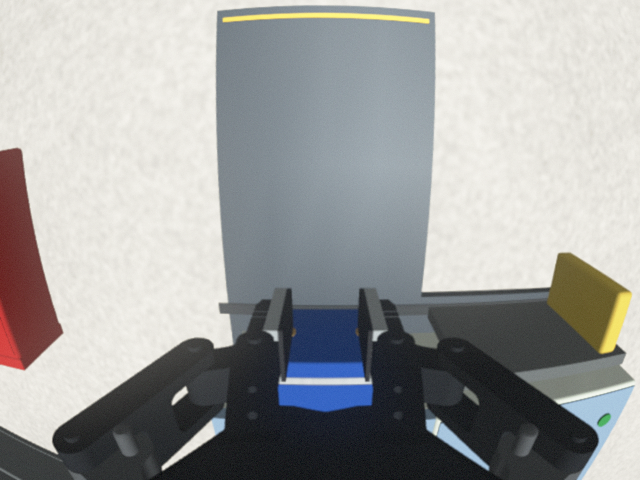

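Small steps now, watching the force.

send_rows --grip '[170, 170, 170, 170, 170]' --pt "0 0 1" --pt "0 0 2" --pt "0 0 3" --pt "0 0 4" --pt "0 0 5" --twist '[0, 0, 0, 0, 0]'

```text
clock: 11.03
position: [0.6007, 0.045, 0.0248]
ee_rot: [-0.059, 0.705, 0.059, 0.705]
ft_force: [-3.5, -0.7, 2.2]
grip_width: 0.334
```

send_rows --grip '[170, 170, 170, 170, 170]' --pt "0 0 0.5" --pt "0 0 1" --pt "0 0 1.5" --pt "0 0 2" --pt "0 0 2.5" --twist '[0, 0, 0, 0, 0]'

```text
clock: 11.45
position: [0.6032, 0.0454, 0.0248]
ee_rot: [-0.059, 0.705, 0.059, 0.705]
ft_force: [-4.8, -0.5, 4.0]
grip_width: 0.333
```

send_rows --grip '[170, 170, 170, 170, 170]' --pt "0 0 0.4" --pt "0 0 0.8" --pt "0 0 1.2" --pt "0 0 1.6" --pt "0 0 2" --twist '[0, 0, 0, 0, 0]'

```text
clock: 11.87
position: [0.6052, 0.0458, 0.0248]
ee_rot: [-0.059, 0.705, 0.059, 0.705]
ft_force: [-4.9, -0.5, 3.8]
grip_width: 0.336
```

send_rows --grip '[170, 170, 170, 170, 170]' --pt "0 0 0.3" --pt "0 0 0.6" --pt "0 0 0.9" --pt "0 0 1.2" --pt "0 0 1.5" --twist '[0, 0, 0, 0, 0]'

```text
clock: 12.28
position: [0.6067, 0.046, 0.0248]
ee_rot: [-0.059, 0.705, 0.059, 0.705]
ft_force: [-4.6, -1.5, 4.2]
grip_width: 0.33
```

send_rows --grip '[170, 170, 170, 170, 170]' --pt "0 0 0.4" --pt "0 0 0.8" --pt "0 0 1.2" --pt "0 0 1.6" --pt "0 0 2" --twist '[0, 0, 0, 0, 0]'

```text
clock: 12.7
position: [0.6072, 0.0461, 0.0246]
ee_rot: [-0.059, 0.706, 0.059, 0.703]
ft_force: [-14.3, -1.4, 10.8]
grip_width: 0.33
```

```bash
python3 - <<'E'
from wr import *
im,d,o=fish('w10');go(b2w(-.014,0,.024),99.56)
im,d=viewer.camera('scene')
big=cv2.resize(im[240:400,240:440],None,fx=4,fy=3.75,interpolation=cv2.INTER_CUBIC);cv2.imwrite('pics/s10.png',big)
E
```

```text
offset [ 0.6  0.2 -3.5] twist -0.0 or 180.0 | cur jaw 99.6 toolx [-0.003 -0.    -1.   ] pos [0.6072 0.0461 0.0246] j7 1.79 t 12.75 w 0.332 F [-12.6  -1.6   9.7]
```

View pics/w10.png

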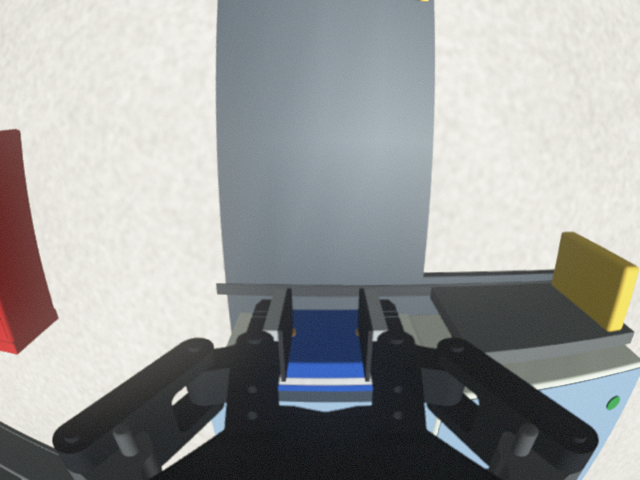

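View pics/s10.png

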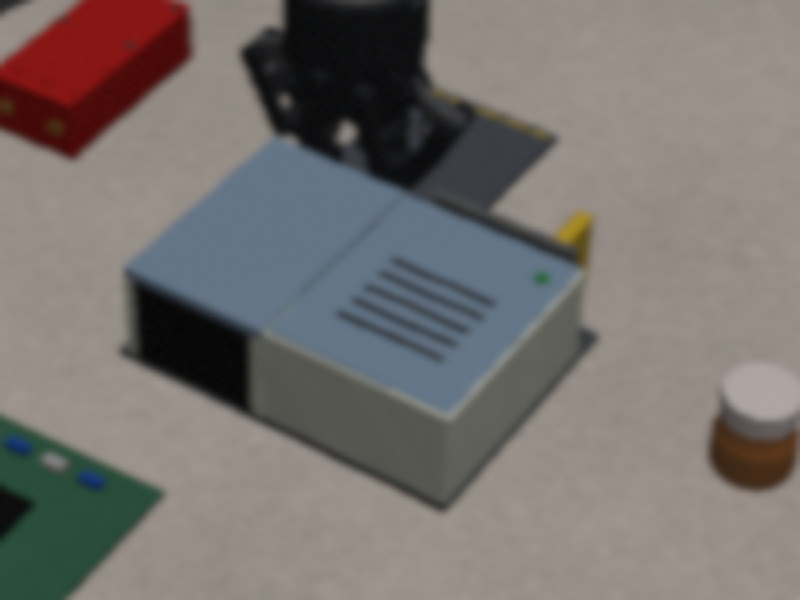

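send_rows --grip '[170, 170, 170, 170, 170]' --pt "0 0 0.5" --pt "0 0 1" --pt "0 0 1.5" --pt "0 0 1.5" --pt "0 0 1.5" --twist '[0, 0, 0, 0, 0]'

```text
clock: 13.22
position: [0.6072, 0.0461, 0.0244]
ee_rot: [-0.059, 0.707, 0.059, 0.702]
ft_force: [-19.3, -2.4, 15.5]
grip_width: 0.336
```

send_rows --grip '[170, 170, 170, 170, 170]' --pt "0 0 -3" --pt "0 0 -10" --pt "0 0 -20" --pt "0 0 -35" --pt "-20 0 -50" --twist '[0, 0, 0, 0, 0]'

```text
clock: 13.63
position: [0.5585, 0.0383, 0.042]
ee_rot: [-0.06, 0.706, 0.059, 0.703]
ft_force: [-0.5, 0.5, -0.1]
grip_width: 0.335
```

send_rows --grip '[170, 170, 170, 170, 170]' --pt "-30 0 -10" --pt "-60 0 -30" --pt "-90 0 -40" --pt "-110 0 -40" --pt "-110 0 -40" --twist '[0, 0, 0, 0, 0]'

```text
clock: 14.05
position: [0.5236, 0.032, 0.1594]
ee_rot: [-0.058, 0.702, 0.06, 0.708]
ft_force: [0.4, 0.2, -0.0]
grip_width: 0.339
```

```bash
python3 - <<'E'
from wr import *
im,d,o=fish('w11');go(b2w(-.04,.12,.13),99.56)
i=im.copy();z=np.load('w11.npz')
for h in(.051,.02):
  a=[b2w(-.003,-.03,h),b2w(-.003,.03,h)];quad(i,z,a)
quad(i,z,[b2w(0,-.042,.07),b2w(0,.15,.07),b2w(.13,.15,.07),b2w(.13,-.042,.07)],(0,0,255))
for q in(.082,.095):quad(i,z,[b2w(-.046,.03+q,.064),b2w(-.016,.03+q,.064)],(255,0,255))
cv2.imwrite('pics/w11b.png',i)
print([(x['position'],x['score']) for x in viewer.spot_point('door_tab','wrist')], [(x['position'],x['score']) for x in viewer.spot_point('blue_face','wrist')])
E
```

```text
offset [ 27.6 119.9  55.8] twist 0.0 or -180.0 | cur jaw 99.6 toolx [ 0.006  0.002 -1.   ] pos [0.5229 0.0321 0.1571] j7 1.67 t 14.1 w 0.336 F [ 0.9  0.2 -0.9]
[([470.3, 305.1], 0.71), ([556.3, 320.2], 0.45)] [([323.6, 331.7], 0.87), ([125.2, 335.6], 0.68), ([470.0, 307.4], 0.29)]
```

View pics/w11b.png

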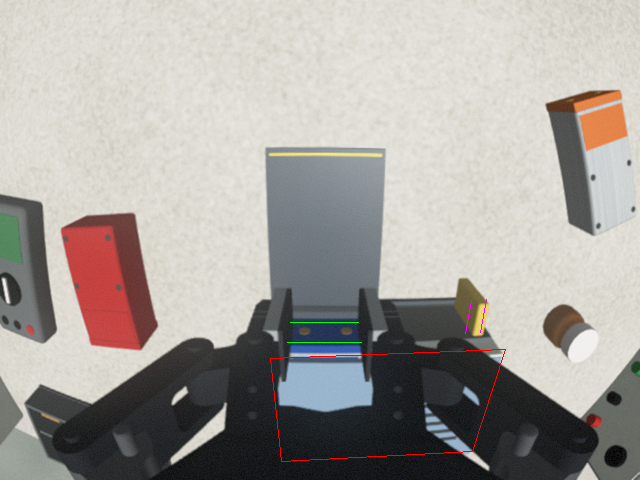

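View pics/w11.png

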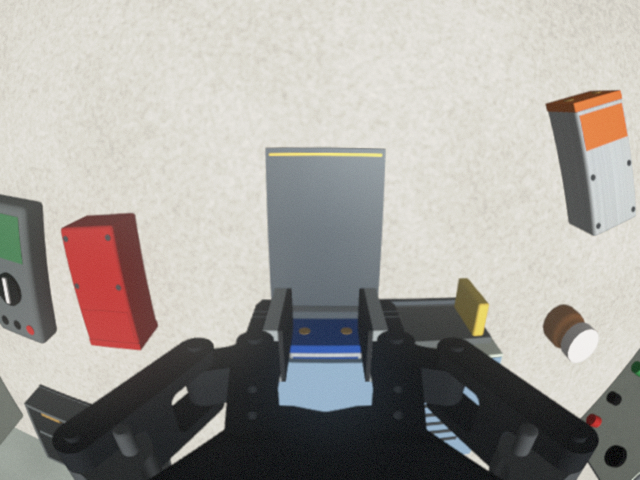

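The module looks home: the stop was rigid at 19 N, and the face bottom and top show at rows 318 and 346, where a face at x = -3 mm was predicted. Now I'll go over the door tab.

send_rows --grip '[100, 100, 100, 100, 100]' --pt "7 30 15" --pt "15 60 30" --pt "22 90 45" --pt "27 123 60" --pt "27 123 60" --twist '[0, 0, 0, 0, 0]'

```text
clock: 14.62
position: [0.559, 0.1711, 0.1245]
ee_rot: [-0.062, 0.705, 0.062, 0.703]
ft_force: [-0.7, 1.6, 0.3]
grip_width: 0.606
```

```bash
python3 - <<'E'
from wr import *
im,d,o=fish('w12');go(b2w(-.034,.123,.028),99.56)
i=im.copy();z=np.load('w12.npz')
a=[b2w(-.003,-.03,.051),b2w(-.003,.03,.051)];quad(i,z,a)
quad(i,z,[b2w(0,-.042,.07),b2w(0,.15,.07),b2w(.13,.15,.07),b2w(.13,-.042,.07)],(0,0,255))
for q in(.082,.095):quad(i,z,[b2w(-.046,.03+q,.064),b2w(-.016,.03+q,.064)],(255,0,255))
cv2.imwrite('pics/w12b.png',i)
E
```

```text
offset [96.9 -4.2  4.2] twist 0.4 or -179.6 | cur jaw 99.9 toolx [-0.003 -0.001 -1.   ] pos [0.559  0.1672 0.1249] j7 1.5 t 14.67 w 0.608 F [-0.3 -1.5  0.4]
```

View pics/w12b.png

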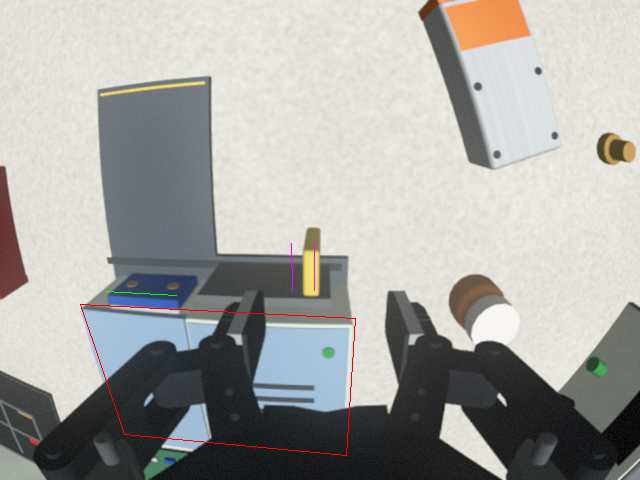

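send_rows --grip '[100, 100, 100, 100, 100]' --pt "0 -4 4" --pt "15 -4 4" --pt "30 -4 4" --pt "38 -4 4" --pt "38 -4 4" --twist '[0, 0, 0, 0, 0]'

```text
clock: 15.08
position: [0.5637, 0.1576, 0.0877]
ee_rot: [-0.059, 0.706, 0.058, 0.704]
ft_force: [0.5, 0.4, 0.5]
grip_width: 0.611
```

```bash
python3 - <<'E'
from wr import *
im,d,o=fish('w13');go(b2w(-.034,.123,.028),99.56)
i=im.copy();z=np.load('w13.npz')
for q in(.082,.095):quad(i,z,[b2w(-.046,.03+q,.064),b2w(-.016,.03+q,.064)],(255,0,255))
cv2.imwrite('pics/w13b.png',i)
E
```

```text
offset [61.   5.6  0.3] twist -0.1 or 179.9 | cur jaw 99.5 toolx [-0.002 -0.001 -1.   ] pos [0.5643 0.1581 0.089 ] j7 1.53 t 15.13 w 0.606 F [-0.1 -0.1 -0.7]
```

View pics/w13b.png

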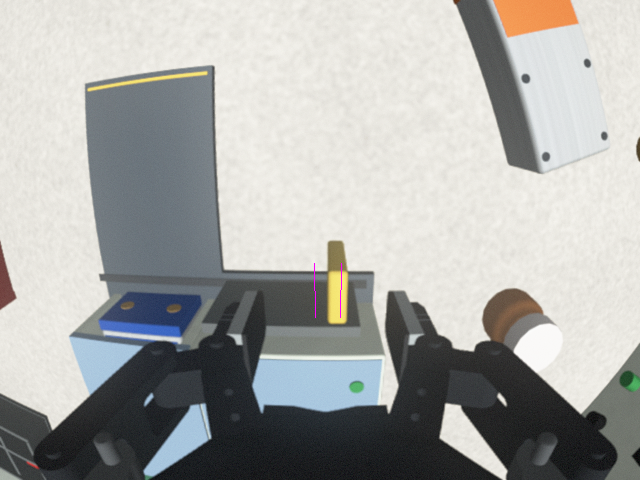

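send_rows --grip '[100, 100, 100, 100, 100]' --pt "0 6 0" --pt "15 6 0" --pt "35 6 0" --pt "50 6 0" --pt "60 6 0" --twist '[0, 0, 0, 0, 0]' --newtons 20

```text
clock: 15.55
position: [0.5636, 0.1659, 0.0293]
ee_rot: [-0.059, 0.705, 0.059, 0.705]
ft_force: [-0.6, -0.2, 0.3]
grip_width: 0.613
```

```bash
python3 - <<'E'
from wr import *
im,d,o=fish('w14');go(b2w(-.034,.123,.028),99.56)
E
```

```text
offset [-0.3 -2.1  0.5] twist 0.0 or -180.0 | cur jaw 99.6 toolx [-0.002 -0.001 -1.   ] pos [0.5627 0.1656 0.0277] j7 1.55 t 15.6 w 0.607 F [-1.4 -0.2 -1.3]
```

View pics/w14.png

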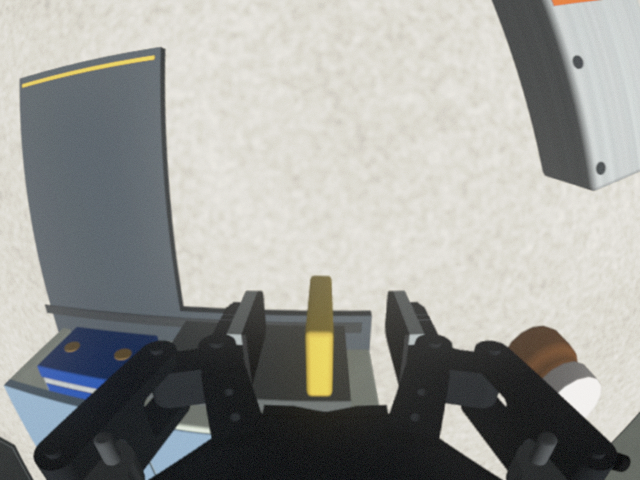

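The tab stands between the pads at (319,335). Closing.

send_rows --grip '[100, 255, 255, 255, 255]' --pt "0 -2 0" --pt "0 -2 0" --pt "0 -2 0" --pt "0 -2 0" --pt "0 -2 0" --twist '[0, 0, 0, 0, 0]' --newtons 25

```text
clock: 16.02
position: [0.5646, 0.1638, 0.0308]
ee_rot: [-0.059, 0.704, 0.059, 0.705]
ft_force: [-0.4, 0.6, 4.2]
grip_width: 0.107
```

send_rows --grip '[255, 255, 255, 255, 255]' --pt "0 0 0" --pt "0 0 0" --pt "0 -5 0" --pt "0 -10 0" --pt "0 -16 0" --twist '[0, 0, 0, 0, 0]'

```text
clock: 16.43
position: [0.5671, 0.1486, 0.0308]
ee_rot: [-0.059, 0.704, 0.06, 0.705]
ft_force: [-2.3, 1.2, 6.9]
grip_width: 0.11
```

```bash
python3 - <<'E'
from wr import *
im,d,o=fish('w15');go(b2w(-.034,.03,.028),99.56)
E
```

```text
offset [  2.7 -75.7  -0.9] twist -0.1 or 179.9 | cur jaw 99.5 toolx [ 0.001  0.001 -1.   ] pos [0.5673 0.1468 0.0308] j7 1.58 t 16.48 w 0.112 F [-1.9 -0.4  5.9]
```

View pics/w15.png

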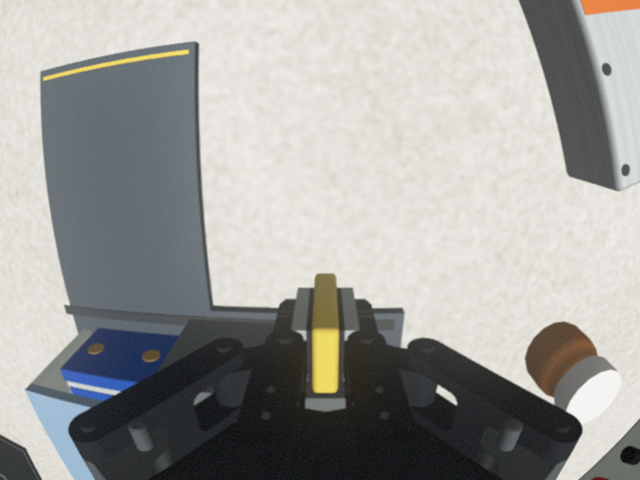

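send_rows --grip '[255, 255, 255, 255, 255]' --pt "0 -12 0" --pt "0 -24 0" --pt "0 -36 0" --pt "0 -46 0" --pt "0 -56 0" --twist '[0, 0, 0, 0, 0]'

```text
clock: 16.9
position: [0.5762, 0.0925, 0.0308]
ee_rot: [-0.059, 0.705, 0.059, 0.705]
ft_force: [-3.9, 1.5, 9.4]
grip_width: 0.111
```

send_rows --grip '[255, 255, 255, 255, 255]' --pt "0 -4 0" --pt "0 -8 0" --pt "0 -11 0" --pt "0 -14 0" --pt "0 -17 0" --twist '[0, 0, 0, 0, 0]'

```text
clock: 17.32
position: [0.5788, 0.076, 0.0307]
ee_rot: [-0.059, 0.705, 0.059, 0.705]
ft_force: [-5.7, 0.5, 10.0]
grip_width: 0.115
```

send_rows --grip '[255, 255, 255, 255, 255]' --pt "0 -1 0" --pt "0 -2 0" --pt "0 -3 0" --pt "0 -4 0" --pt "0 -5 0" --twist '[0, 0, 0, 0, 0]'

```text
clock: 17.73
position: [0.5796, 0.0713, 0.0307]
ee_rot: [-0.058, 0.705, 0.059, 0.705]
ft_force: [-7.3, 5.8, 10.6]
grip_width: 0.112
```

```bash
python3 - <<'E'
from wr import *
im,d,o=fish('w16');go(b2w(-.034,.03,.028),99.56)
E
```

```text
offset [ 2.7  0.7 -0.5] twist -0.0 or 180.0 | cur jaw 99.6 toolx [-0.     0.001 -1.   ] pos [0.5796 0.0713 0.0307] j7 1.72 t 17.78 w 0.117 F [-6.  -0.1 10.3]
```

View pics/w16.png

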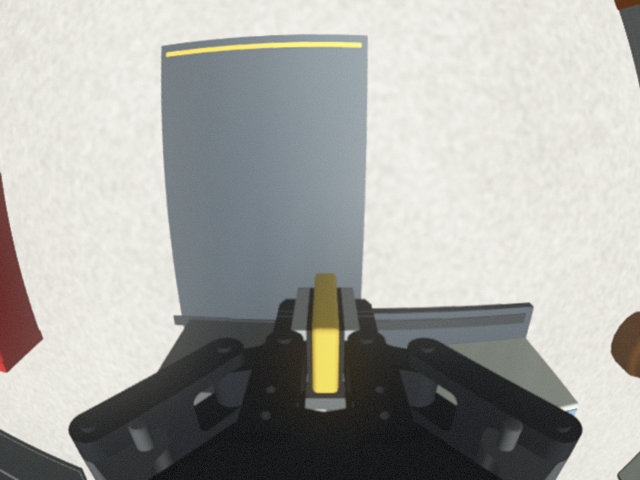

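send_rows --grip '[255, 255, 255, 255, 255]' --pt "0 -0.8 0" --pt "0 -1.6 0" --pt "0 -2.4 0" --pt "0 -3.2 0" --pt "0 -4 0" --twist '[0, 0, 0, 0, 0]'

```text
clock: 18.2
position: [0.5796, 0.0712, 0.0308]
ee_rot: [-0.058, 0.705, 0.062, 0.704]
ft_force: [-10.9, 14.0, 12.4]
grip_width: 0.108
```

```bash
python3 - <<'E'
from wr import *
go(b2w(-.034,.03,.028),99.56)
E
```

```text
offset [ 2.8  0.8 -0.4] twist 0.2 or -179.8 | cur jaw 99.7 toolx [-0.001  0.005 -1.   ] pos [0.5796 0.0712 0.0308] j7 1.73 t 18.2 w 0.108 F [-10.9  14.   12.4]
```

Hard stop at tab y ≈ 29 mm (14 N), so the door is shut. I'll relieve the load, open and withdraw.

send_rows --grip '[255, 255, 100, 100, 100]' --pt "0 1 0" --pt "0 3 0" --pt "0 3 0" --pt "0 3 0" --pt "0 3 0" --twist '[0, 0, 0, 0, 0]'

```text
clock: 18.62
position: [0.5799, 0.0697, 0.0298]
ee_rot: [-0.059, 0.705, 0.059, 0.705]
ft_force: [0.3, -0.4, -0.2]
grip_width: 0.529
```

```bash
python3 - <<'E'
from wr import *
im,d,o=fish('w17');go(b2w(-.034,.03,.028),99.56)
E
```

```text
offset [ 1.7  2.4 -0.5] twist -0.0 or 180.0 | cur jaw 99.6 toolx [ 0. -0. -1.] pos [0.5799 0.0697 0.0297] j7 1.72 t 18.67 w 0.599 F [-0.6  0.  -0.1]
```

View pics/w17.png

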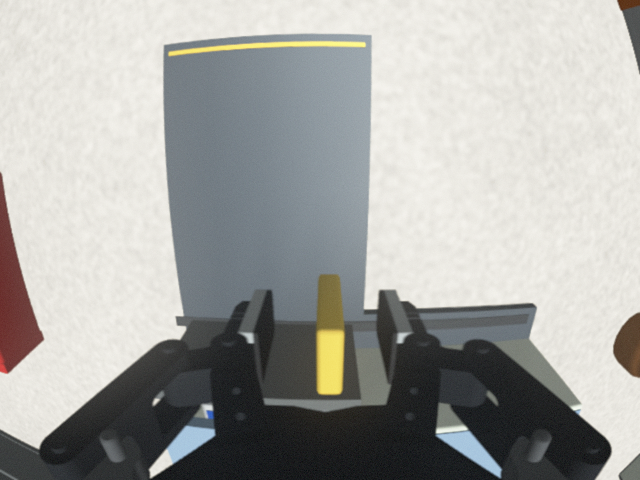

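send_rows --grip '[100, 100, 100, 100, 100]' --pt "-10 0 0" --pt "-35 0 0" --pt "-65 0 0" --pt "-95 0 0" --pt "-125 0 0" --twist '[0, 0, 0, 0, 0]'

```text
clock: 19.08
position: [0.5797, 0.0694, 0.1568]
ee_rot: [-0.059, 0.705, 0.059, 0.705]
ft_force: [0.5, -0.2, -0.6]
grip_width: 0.606
```

send_rows --grip '[100, 100, 100, 100, 100]' --pt "-10 0 -20" --pt "-20 0 -50" --pt "-20 0 -80" --pt "-20 0 -110" --pt "-20 0 -110" --twist '[0, 0, 0, 0, 0]'

```text
clock: 19.5
position: [0.4672, 0.0502, 0.1751]
ee_rot: [-0.058, 0.705, 0.059, 0.704]
ft_force: [2.1, 0.4, -0.3]
grip_width: 0.608
```

send_rows --grip '[100, 100, 100, 100, 100]' --pt "0 -40 0" --pt "0 -80 0" --pt "0 -120 0" --pt "0 -160 0" --pt "0 -200 0" --twist '[0, 0, 0, 0, 0]'

```text
clock: 19.92
position: [0.5048, -0.1477, 0.1758]
ee_rot: [-0.059, 0.704, 0.059, 0.705]
ft_force: [1.1, 0.4, -0.2]
grip_width: 0.608
```

```bash
python3 - <<'E'
from wr import *
im,d=viewer.camera('top');cv2.imwrite('pics/top20.png',im)
big=cv2.resize(im[120:280,180:340],None,fx=3.75,fy=3.75,interpolation=cv2.INTER_CUBIC)
def L(p,q,c):
    a=[tuple(int(v) for v in ((w2px('top',s)-[180,120]+.5)*3.75)) for s in (p,q)];cv2.line(big,*a,c,1)
L(b2w(-.044,.03,.064),b2w(-.014,.03,.064),(255,0,255))
for y in(-.042,.042):L(b2w(-.014,y,.066),b2w(-.008,y,.066),(0,0,255))
L(b2w(-.008,-.042,.066),b2w(-.008,.042,.066),(0,0,255));L(b2w(-.014,-.042,.066),b2w(-.014,.042,.066),(0,0,255))
cv2.imwrite('pics/z20.png',big);go([.5,0,.2],90)
E
```

```text
offset [-24.4 154.8  20.4] twist 9.1 or -170.9 | cur jaw 99.1 toolx [ 0.003 -0.004 -1.   ] pos [ 0.5045 -0.1562  0.1762] j7 2.05 t 19.97 w 0.602 F [-4.3 -5.2  0.2]
```

View pics/z20.png

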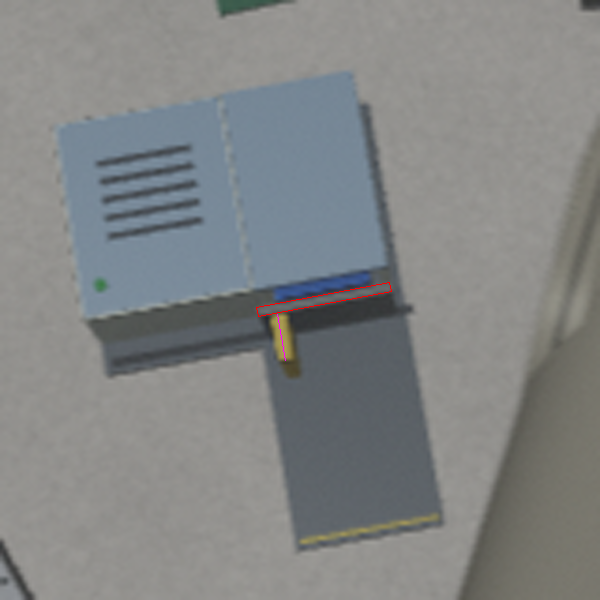

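View pics/top20.png

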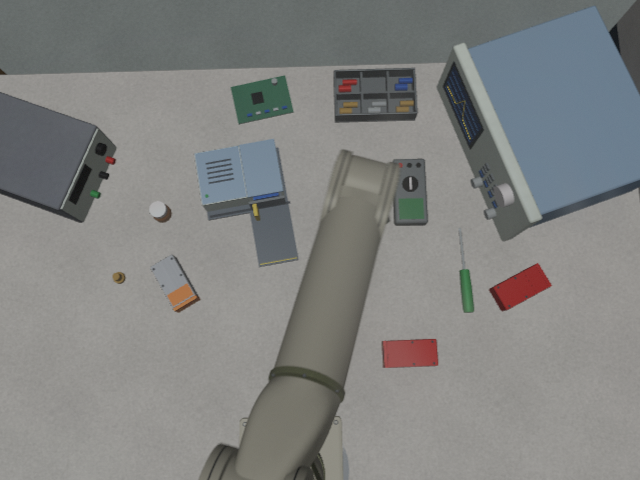

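The final view shows the tab at (282,335) on the predicted shut line, the panel covering the opening, and the blue face parallel behind it. The orange module and the other things in view have not moved. I'll settle the arm, then hand in.

send_rows --grip '[100, 100, 100, 100, 100]' --pt "0 0 0" --pt "0 0 0" --pt "0 0 0" --pt "0 0 0" --pt "0 0 0" --twist '[0, 0, 0, 0, 0]'

```text
clock: 20.38
position: [0.5047, -0.1443, 0.1749]
ee_rot: [-0.059, 0.705, 0.06, 0.705]
ft_force: [0.1, -0.5, 0.4]
grip_width: 0.612
```

```bash
python3 -c "
from h import *
print(monitor.get_obs()['ft_force'],manip.hand_in())"
```

```text
the job is handed in; nothing more can be done
[ 0.05390282 -0.51781202  0.42212033] None
```

I set the blue module down on the tray and let go of it. Then I pushed it in, blue face outward, slid the door shut by its tab and let go. I handed in at about 20.4 s, with the arm clear and the wrist force near zero.

- **Module home:** it stopped hard against the back stop, with no further movement at about 25 N, and its face is square to the opening. In my measured box frame the pushing fingers ended about 3 mm deeper than expected. The tray edge and door tab also appeared about 2 mm further in than I had measured, so this looks like a calibration offset. I have no exact measurement of the 3 mm that should stand out.
- **Door shut:** it met a hard stop at about 18 N. The last top view shows the tab and panel at the shut position to within about 1 mm.
- **Other things:** in the last top view the orange module, jar, adapter, meter, screwdriver and two of the red look-alikes are where they were. The arm hid the third red one, but I moved nothing low near it.

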